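Tip a board case out of the packed rack

TASK

Take the case with the round window in its spine out of the tightly packed rack: tip it outward by the pull ramp on its top until it leans on the rack's front rail, then grip it by its exposed sides and lift it out. Set it down gently, upright, inside the shallow transfer tray and let go of it there. Leave the other cases standing in the rack and do not disturb the things around.

Things in the scene. Friction and masses are not known exactly. Their poses are not given: they have to be found in the camera images.
- round_case: the case to take: closed aluminium box, 50 (x) x 40 (y) x 138 mm (z), round dark window 29 mm across in its narrow spine. Origin: centre of the underside; z up, x from the spine (x = -25, on the robot's side) to the back (x = +25). On its flat top sits a black pull ramp (see pull_step). 0.25 to 0.49 kg, centre of mass near mid-height.
- pull_step (a point): foot of the square step of round_case's pull ramp, on the flat top at case x = -3, z = 138. The ramp, 22 mm wide in y, slopes up from the spine edge to a crest 12 mm above this point and drops here; behind it (+x) the top is flat for 28 mm. A fingertip set down there can pull the top outward (case -x). The slope gives a pinch no hold. Axes as the case.
- slot_case_1: aluminium case like round_case (same size, same black pull ramp, same origin and axes) but with an upright slot-shaped window, 14 x 62 mm, in its spine. Stays in the rack.
- slot_case_2: aluminium case like round_case (same size, same black pull ramp, same origin and axes) but with an upright slot-shaped window, 14 x 62 mm, in its spine. Stays in the rack.
- slot_case_3: aluminium case like round_case (same size, same black pull ramp, same origin and axes) but with an upright slot-shaped window, 14 x 62 mm, in its spine. Stays in the rack.
- rack: grey rack, fixed, with four cases side by side along its y in shuffled order, 42 mm apart (2 mm gaps), spines to its -x. Origin: centre of the underside; z up, x to its back. Floor 8 mm thick: undersides of the cases at z = 8. Back wall face at x = 27.5, top at z = 138. End cheeks up to z = 66.
- sill_edge (a point): middle of the inner top edge of the rack's front sill (rack x = -26.5, z = 16), which runs along the rack's y and stops the cases' feet: a case pulled outward by its top turns about this edge. Beyond about 0.4 rad it tips over on its own and comes to lean on the rail; let go below that, it falls back upright.
- rail_mid (a point): middle of the steel rail in front of the cases, 10 mm thick, along the rack's y (rack x = -65.5, z = 80, posts at y = +-97). A tipped case leans on it at about 0.5 rad and stays when let go; the upper part of its sides then stands clear in front of the other cases.
- tray: shallow square grey transfer tray with a dark rubber floor, fixed, 132 x 132 mm outside, 120 x 120 mm inside, floor top at z = 6, rim top at z = 16. Two lugs at x = +-70. Origin: centre of the underside, z up.
- solvent_bottle: clear bottle with a pump top, 63 mm across, 122 mm tall, standing; a bystander. Origin: centre of its underside.
- cotton_buds: white-lidded tub of cotton buds, 77 mm across, 80 mm tall, standing; a bystander. Origin: centre of its underside.
- parts_box: small flat grey parts box, 60 x 68 x 25 mm; a bystander. Origin: centre of its underside.
Not all that is in view belongs to the job. Of the things that look like the rack, the larger one is meant.

How it is judged:
By the outcome, as a careful person would: the job done as asked, in the order asked, and still so for the second after the job is handed in, with the robot touching nothing.
It also fails if it takes over 67 s, if anything falls off the work surface, if the arm or the gripper's body presses on something with over 40 N, if the wrist force passes 120 N, or if a joint passes its speed limit or range.

ROBOT

A 6-joint arm with a two-finger parallel gripper is mounted at the origin on a cart in front of the work surface, level with it; the furniture and walls round the work are solid. World frame = base frame: x ahead of the robot, y to its left, z up, the work surface at z = 0. Lengths are in m, angles in rad, forces in N, time in s.
With the tool pointing down it reaches from about 0.225 to 0.875 m from the base axis. Payload 3.4 kg.
Tool frame: the origin (TCP) lies at the very end of the fingers, on their centre line; the grasp point (between the pads) lies 19 mm behind it (manip.grasp_offset is the distance from the TCP to the grasp point, in m); x points along the fingers, y is the direction in which the jaws open and shut, and the axes are right-handed (so a half turn about x gives the same grasp; the last joint's range is limited). The gripper opens to 85 mm and grips with 20 to 120 N. Pads are 22 mm wide; open, the fingers measure 114 mm over their backs; the gripper's body (76 mm by 85 mm) begins 54 mm behind the grasp point. The pads swing forward as they close: fully open they stand 13 mm farther back than shut.
Start: joints at [1.006, 0.276, 1.505, -0, 1.361, -0.121], TCP at [0.247, 0.519, 0.231] pointing down, gripper open.
Joint ranges: [-2.89, 2.89], [-0.75, 2.08], [0.22, 2.7], [-1.18, 4.32], [0.11, 2.71], [-2.7, 2.7]. Speed limits (rad/s): [2.57, 2.57, 3.14, 3.14, 3.14, 3.14].

INTERFACE

Orientations are given as a unit quaternion [w, x, y, z].
In Python, from rig import manip gives the robot as it stands.
- The arm moves only by the tool step_arm, never from a script. Its argument "increments" is a list of rows, each an object with "grip": the opening, from 0 (shut) to 1 (fully open); "delta_pos": the shift along the world's x, y, z in m, a list of three; "twist": the turn about the world's z in degrees. A call has 1 to 10 rows; each row shifts and turns the commanded pose from where the row before left it; what a row does not reach is not made up. A row lasts 1/12 s, in which the tool goes at most 41.7 mm and 7.16 degrees, less where a joint would pass 70% of its speed; a pose out of reach is approached as far as the arm can. A call with a gripper value outside its range is refused whole. The fingers move at their own pace and stop on an object; "force" is the grip in N (left out, the last holds). Time passes only in rows, so rows that do not move let the fingers close. It gives the time, the measured TCP pose, the force and the opening at its end, in the units of the state.
- manip.get_state(): the state, without advancing time (a new reading comes with each control period).
- manip.get_image(name): name is "side" or "top"; returns a dict with "img" (480x640x3 uint8, red, green, blue), "fx", "fy", "cx", "cy" (pixels), "rvec" (rotation vector, rad) and "tvec" (3), from world to camera coordinates, as OpenCV has them. Camera axes: x right, y down, z forward; pixel columns grow to the right and rows downward; lengths in m; the calibration is good to about 2 mm. A picture is of the moment at which its call begins. There is no depth.
- manip.sign_off(): hands the job in, once; it reports no verdict.
The state is a dict: "clock": time; "qpos": joint angles; "qd": joint speeds; "effort": joint torques, N m; "position": TCP position; "ee_rot": TCP orientation; "contact_force": force on the tool from outside, world axes, zero at the start; "moment": the same for the moment, N m; "width": finger opening in m.
Only numpy, scipy, OpenCV 4.12 (cv2) and the standard library are available. Lean on these libraries where they do the work, as an engineer would, in place of code of your own. Each camera call takes 0.05 s, during which the arm holds its last target. There are 200 camera calls.

## Working session

There is one attempt and no reset: what is moved stays moved. The work goes in short steps, Python scripts to look and compute and a tool call to move; the robot and the scene stay as the last step left them, time stands still between calls to the robot, and variables do not carry over. Pictures are saved under pics/ and viewed, about 8 in all and at most 12, crops included, and the job is handed in when it is done.

Besides the shell and the picture viewer there is one more tool, called as name(argument=value, ...), one argument or row to a line, values as JSON. step_arm: Moves the arm, as the interface text tells. Its arguments: {"type":"object","properties":{"increments":{"type":"array"},"force":{"type":"number"}},"required":["increments"]}

```bash
mkdir -p pics
cat > h.py <<'E'
import numpy as np, cv2
from rig import manip
def cam(n,save=None):
    d=manip.get_image(n)
    if save: cv2.imwrite('pics/'+save,d['img'][:,:,::-1])
    R=cv2.Rodrigues(np.array(d['rvec'],float))[0]; t=np.array(d['tvec'],float).ravel()
    return d,R,t
def onplane(c,u,v,z):
    d,R,t=c; r=R.T@np.array([(u-d['cx'])/d['fx'],(v-d['cy'])/d['fy'],1.]); o=-R.T@t
    return o+r*(z-o[2])/r[2]
def proj(c,p):
    d,R,t=c; q=R@np.array(p,float)+t
    return np.array([d['fx']*q[0]/q[2]+d['cx'],d['fy']*q[1]/q[2]+d['cy']])
E
python3 - <<'E'
from h import *
for n in('side','top'):
    c=cam(n,n+'0.png'); print(n,-c[1].T@c[2],c[0]['fx'],c[0]['cx'],c[0]['cy'])
    np.savez(n+'0.npz',**c[0])
print(manip.get_state())
E
```

```text
side [0.25157072 1.14887592 0.59480729] 479.38394077235347 322.42633192974097 246.07802073856428
top [ 0.41563041 -0.00968352  1.22330437] 433.21751790308895 314.22433393415923 243.72307368477286
{'clock': 0.1, 'qpos': array([ 1.00600643e+00,  2.76518632e-01,  1.50603695e+00, -1.88157669e-05,
        1.36068297e+00, -1.20986379e-01]), 'qd': array([ 3.69514497e-04, -7.71165641e-04, -2.76891942e-03,  4.52410750e-04,
       -8.83571834e-05, -1.33926683e-03]), 'effort': array([ 3.01031709e-03, -4.17698872e+01, -2.46407479e+01, -2.17017555e-04,
        5.78590902e-03,  5.62965312e-06]), 'position': array([0.24663637, 0.51888528, 0.23052157]), 'ee_rot': array([ 0.68957955,  0.15507207,  0.68995858, -0.15617251]), 'contact_force': array([-0.91600244, -0.43378802, -0.457811  ]), 'moment': array([-0.00573944,  0.00716381,  0.02087671]), 'width': 0.08525774935670462}
```

View pics/side0.png

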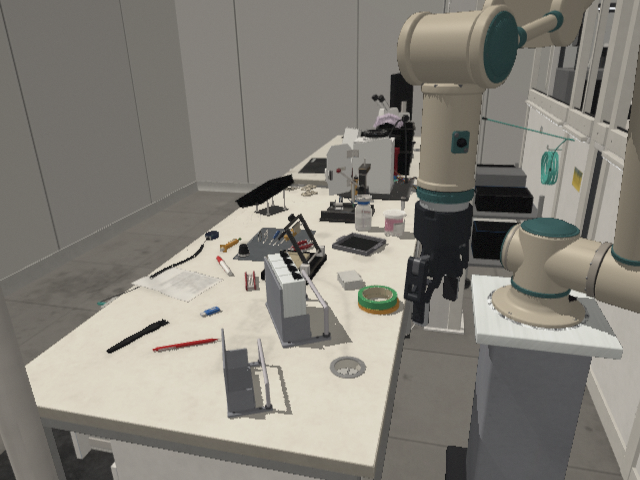

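View pics/top0.png

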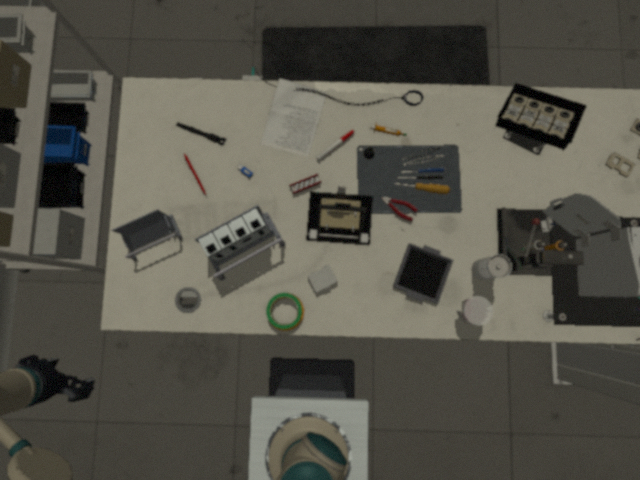

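The top view shows the big rack with four cases near (240,245), the tray near (423,273), the parts box at (322,278), the bottle at (495,265) and the buds at (477,308). The side view shows the rack near (292,300). I'll zoom in on the spines.

Run:
```python
import cv2,numpy as np
s=cv2.imread('pics/side0.png')[235:355,250:350]; t=cv2.imread('pics/top0.png')[195:300,190:300]
a=cv2.resize(s,(500,600),interpolation=cv2.INTER_CUBIC); cv2.imwrite('pics/s_crop.png',a)
t2=cv2.imread('pics/top0.png')[195:310,190:460]
cv2.imwrite('pics/t_crop.png',cv2.resize(t2,(800,341),interpolation=cv2.INTER_CUBIC))
m=np.full((600,800,3),0,np.uint8)
m[:,:350]=cv2.resize(s,(500,600),interpolation=cv2.INTER_CUBIC)[:,50:400]
m[:430,350:]=cv2.resize(t,(450,430),interpolation=cv2.INTER_CUBIC)
cv2.imwrite('pics/c1.png',m)
```

```text
(no output)
```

View pics/c1.png

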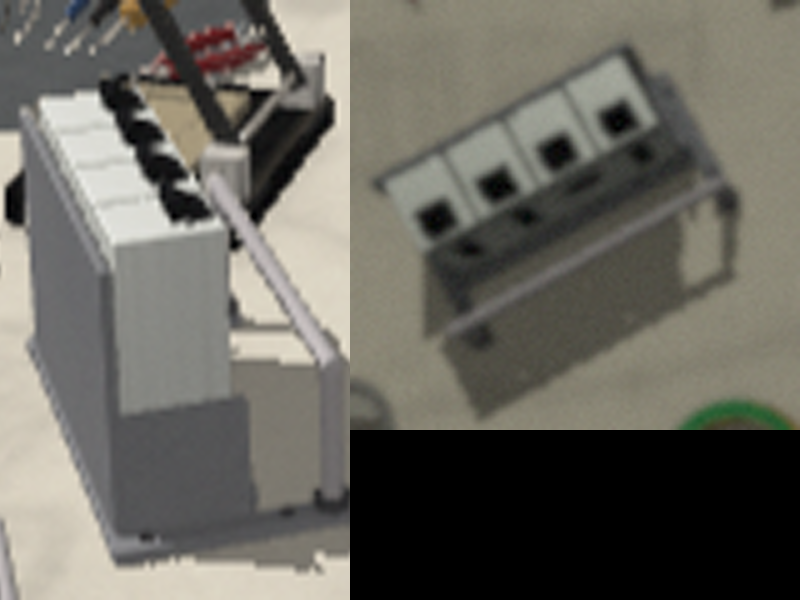

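The top crop shows the window of the third case from the +y end (crop pixel (583,183)) is wider than the others, so that is the round case. Next I'll measure the ramps, tops and tray.

Run:
```python
from h import *
def load(n):
    d=dict(np.load(n+'0.npz')); return d,cv2.Rodrigues(d['rvec'].astype(float))[0],d['tvec'].ravel()
c=load('top'); im=c[0]['img']; g=im.min(2)
x0,y0,x1,y1=190,195,300,300
sub=g[y0:y1,x0:x1]; print('levels',np.percentile(sub,[1,10,50,90,99]))
# spine windows and ramps
def blobs(mask,amin):
    n,l,s,ce=cv2.connectedComponentsWithStats(mask.astype(np.uint8)); return [(s[i,4],s[i,:4],ce[i]) for i in range(1,n) if s[i,4]>=amin]
for a,b,ce in blobs(sub<45,8): print('dark',a,b,ce+[x0,y0],(onplane(c,*(ce+[x0,y0]),.152)*1000).round(1))
for th in (185,):
  print('white levels', sub[15:70].max())
hs=cv2.cvtColor(im,cv2.COLOR_RGB2HSV)[y0:y1,x0:x1]
print(im[215,205:285:6].tolist(), im[240,200:280:6].tolist())
# tray
sb=g[235:310,385:460]
for a,b,ce in blobs(sb<60,100):
  print('tray dark',a,b,ce+[385,235],(onplane(c,*(ce+[385,235]),.006)*1000).round(1))
m=(sb<60).astype(np.uint8); k=max(cv2.findContours(m,0,2)[0],key=cv2.contourArea)
bx=cv2.boxPoints(cv2.minAreaRect(k))+[385,235]
P=np.array([onplane(c,*p,.006)*1000 for p in bx]);print(P.round(1),np.linalg.norm(np.diff(P,axis=0),axis=1))
```

```text
levels [ 22.  58. 112. 120. 148.]
dark 35 [62 26  7  7] [255. 224.] [602.9 146.9 152. ]
dark 40 [47 34  8  7] [240.5 232. ] [581.7 182.3 152. ]
dark 45 [67 34  8 12] [260.66666667 233.66666667] [578.8 131.6 152. ]
dark 13 [75 37  8  6] [268.23076923 234.76923077] [576.5 112.6 152. ]
dark 38 [32 42  8  7] [225.57894737 240.13157895] [560.2 218.6 152. ]
dark 26 [53 42  8  6] [246.26923077 239.34615385] [563.5 167.  152. ]
dark 9 [60 47  6  3] [252.         243.22222222] [554.1 152.2 152. ]
dark 42 [17 50  8  8] [210.73809524 248.19047619] [539.  254.5 152. ]
dark 30 [39 50  8  6] [232.7        247.63333333] [541.8 199.9 152. ]
dark 9 [56 50  5  5] [247.77777778 246.66666667] [545.2 162.4 152. ]
dark 10 [48 54  5  5] [239.7 250.8] [534.3 182.  152. ]
dark 31 [25 58  8  5] [218.64516129 255.25806452] [521.8 233.8 152. ]
dark 47 [22 61 19 10] [219.17021277 260.9787234 ] [507.6 231.8 152. ]
dark 15 [30 80  5  5] [221.93333333 277.13333333] [467.7 222.7 152. ]
dark 29 [84 99 23  6] [284.86206897 295.79310345] [426.   65.7 152. ]
dark 11 [ 86 102   9   3] [279.90909091 298.        ] [420.4  77.6 152. ]
white levels 158
[[131, 125, 110], [133, 129, 111], [131, 128, 111], [136, 132, 114], [130, 126, 113], [127, 122, 109], [87, 90, 85], [157, 162, 149], [159, 162, 152], [132, 135, 126], [83, 86, 84], [128, 126, 111], [133, 129, 113], [139, 135, 118]] [[145, 149, 140], [148, 152, 142], [152, 155, 144], [128, 131, 120], [4, 4, 8], [61, 63, 58], [99, 100, 92], [54, 55, 52], [44, 41, 39], [57, 60, 55], [44, 44, 45], [64, 64, 55], [77, 75, 68], [110, 108, 104]]
tray dark 2060 [ 9 10 57 59] [422.69902913 273.1131068 ] [ 500.7 -308.7    6. ]
[[ 452.5 -224.3    6. ]
 [ 585.4 -270.6    6. ]
 [ 545.2 -391.9    6. ]
 [ 413.5 -344.1    6. ]] [140.75145579 127.77641197 140.11263696]
```

Run:
```python
from h import *
def load(n):
    d=dict(np.load(n+'0.npz')); return d,cv2.Rodrigues(d['rvec'].astype(float))[0],d['tvec'].ravel()
T=load('top');S=load('side')
r=np.array([[602.9,146.9],[581.7,182.3],[560.2,218.6],[539,254.5]])/1000
y=(r[3]-r[0]);y/=np.linalg.norm(y);x=np.array([y[1],-y[0]]);print('yaw deg',np.degrees(np.arctan2(x[1],x[0])))
ctr=r.mean(0)+.014*x;print('rack',ctr)
for i in range(4):print(i,ctr+y*(i-1.5)*.042)
W=lambda X,Y,Z:np.array([*(ctr+x*X+y*Y),Z])
# rectified spine plane X=-.025, Y -.083..+.083, Z .02...15 at 2 px/mm
h=lambda c,X,pts:np.float32([proj(c,W(X,a,b)) for a,b in pts])
pts=[(.09,.15),(-.09,.15),(-.09,.02),(.09,.02)]
H=cv2.getPerspectiveTransform(h(T,-.025,pts),np.float32([[0,0],[540,0],[540,390],[0,390]]))
A=cv2.warpPerspective(T[0]['img'],H,(540,390),flags=cv2.INTER_CUBIC)[:,:,::-1]
def ov(c,u0,v0,w,hh,s):
    im=cv2.resize(np.ascontiguousarray(c[0]['img'][v0:v0+hh,u0:u0+w,::-1]),None,fx=s,fy=s,interpolation=cv2.INTER_CUBIC)
    def line(ps,col):
        q=np.array([(proj(c,p)-[u0,v0]+.5)*s for p in ps]).astype(int);cv2.polylines(im,[q.reshape(-1,1,2)],True,col,1)
    for i in range(4):
        Y=(i-1.5)*.042
        line([W(a,Y+b,.146) for a,b in((-.025,-.02),(.025,-.02),(.025,.02),(-.025,.02))],(0,0,255))
        line([W(a,Y+b,z) for a,b,z in((-.025,-.011,.146),(-.003,-.011,.158),(-.003,.011,.158),(-.025,.011,.146))],(0,255,0))
    line([W(-.0655,-.097,.08),W(-.0655,.097,.08)],(255,0,0))
    return im
B=ov(S,255,235,80,85,4);C=ov(T,190,195,100,85,4)
m=np.zeros((600,800,3),np.uint8);m[:210,:270]=cv2.resize(A,(270,195))[:210] if 0 else 0
m[:340,:320]=B;m[:340,330:730]=C;m[345:595,:400]=cv2.resize(A,(400,250));cv2.imwrite('pics/c2.png',m)
```

```text
yaw deg 30.70464349465501
rack [0.58298735 0.20772358]
0 [0.61515595 0.15355549]
1 [0.59371022 0.18966755]
2 [0.57226449 0.22577961]
3 [0.55081876 0.26189166]
```

View pics/c2.png

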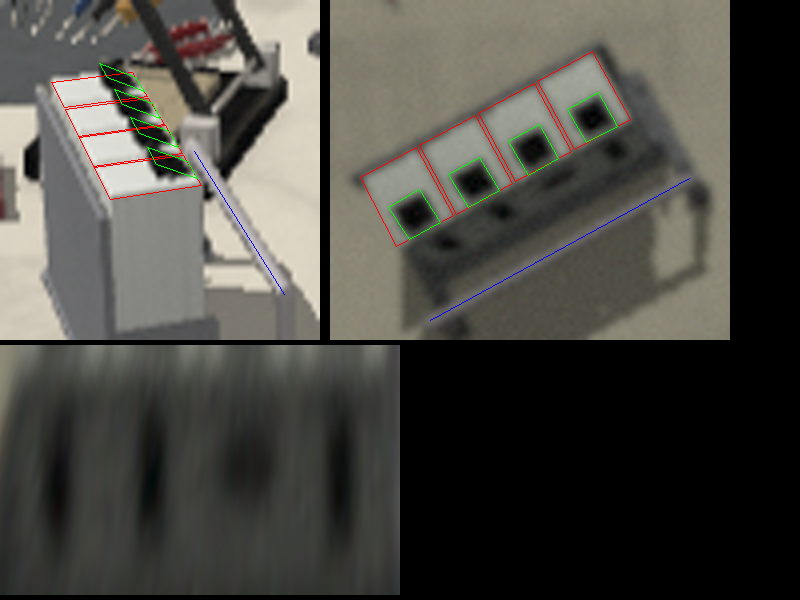

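The rectified spine view (lower left) shows three slots and one round window, third from the left at about (250,465). That makes the round case number 1, centred near (0.594, 0.190). The overlay agrees with both views to about 1 px.

Run:
```python
from h import *
from scipy.spatial.transform import Rotation as R
s=manip.get_state();q=s['ee_rot'];M=R.from_quat([q[1],q[2],q[3],q[0]]).as_matrix();print(M.round(3))
a=np.degrees(np.arctan2(M[1,1],M[0,1]));print('tool y yaw',a,'need',120.70,'twist',(120.70-a+90)%180-90)
print(np.array([.6032,.1953,.2])-s['position'],s['clock'])
```

```text
[[-0.001  0.429  0.903]
 [-0.001  0.903 -0.429]
 [-1.    -0.002 -0.   ]]
tool y yaw 64.5721655603238 need 120.7 twist 56.12783443967621
[ 0.35656363 -0.32358528 -0.03052157] 0.1
```

step_arm(
  increments=[
    {"grip": 0, "delta_pos": [0.0223, -0.0202, 0], "twist": 3.51},
    {"grip": 0, "delta_pos": [0.0223, -0.0202, 0], "twist": 3.51},
    {"grip": 0, "delta_pos": [0.0223, -0.0202, 0], "twist": 3.51},
    {"grip": 0, "delta_pos": [0.0223, -0.0202, 0], "twist": 3.51},
    {"grip": 0, "delta_pos": [0.0223, -0.0202, 0], "twist": 3.51},
    {"grip": 0, "delta_pos": [0.0223, -0.0202, 0], "twist": 3.51},
    {"grip": 0, "delta_pos": [0.0223, -0.0202, 0], "twist": 3.51},
    {"grip": 0, "delta_pos": [0.0223, -0.0202, 0], "twist": 3.51},
    {"grip": 0, "delta_pos": [0.0223, -0.0202, 0], "twist": 3.51},
    {"grip": 0, "delta_pos": [0.0223, -0.0202, 0], "twist": 3.51},
  ],
)

```text
clock: 0.93
position: [0.4706, 0.3161, 0.2309]
ee_rot: [0.704, -0.061, 0.705, 0.061]
contact_force: [-0.0, 0.5, 1.1]
width: 0.0001
```

step_arm(
  increments=[
    {"grip": 0, "delta_pos": [0.0223, -0.0202, -0.005], "twist": 3.51},
    {"grip": 0, "delta_pos": [0.0223, -0.0202, -0.005], "twist": 3.51},
    {"grip": 0, "delta_pos": [0.0223, -0.0202, -0.005], "twist": 3.51},
    {"grip": 0, "delta_pos": [0.0223, -0.0202, -0.005], "twist": 3.51},
    {"grip": 0, "delta_pos": [0.0223, -0.0202, -0.005], "twist": 3.51},
    {"grip": 0, "delta_pos": [0.0223, -0.0202, -0.005], "twist": 3.51},
    {"grip": 0, "delta_pos": [0, 0, 0], "twist": 0},
    {"grip": 0, "delta_pos": [0, 0, 0], "twist": 0},
  ],
)

```text
clock: 1.6
position: [0.6041, 0.1948, 0.1999]
ee_rot: [0.681, -0.186, 0.683, 0.186]
contact_force: [-0.7, 0.1, 0.3]
width: -0.0001
```

Run:
```python
from h import *
s=manip.get_state();print(s)
m=np.zeros((600,800,3),np.uint8)
S=cam('side');T=cam('top')
m[:480,:400]=cv2.resize(S[0]['img'][215:311,255:335,::-1],(400,480),interpolation=2)
m[:480,400:]=cv2.resize(T[0]['img'][190:286,195:275,::-1],(400,480),interpolation=2)
cv2.imwrite('pics/c3.png',m)
```

```text
{'clock': 1.6, 'qpos': array([ 2.02201141e-01,  3.84355149e-01,  1.41972335e+00,  3.46780935e-04,
        1.33998086e+00, -1.90187643e+00]), 'qd': array([ 0.03669005, -0.02566049,  0.01555567,  0.01807198,  0.01495636,
        0.00749295]), 'effort': array([ -1.39995106, -47.00917125, -24.79828119,  -0.22312773,
        -0.17013041,  -0.07953343]), 'position': array([0.60412858, 0.19481687, 0.199948  ]), 'ee_rot': array([ 0.68126298, -0.18611459,  0.68298821,  0.18646506]), 'contact_force': array([-0.67585352,  0.06862813,  0.28487814]), 'moment': array([-0.03016971,  0.01466731, -0.0233992 ]), 'width': -8.6664929449382e-05}
```

View pics/c3.png

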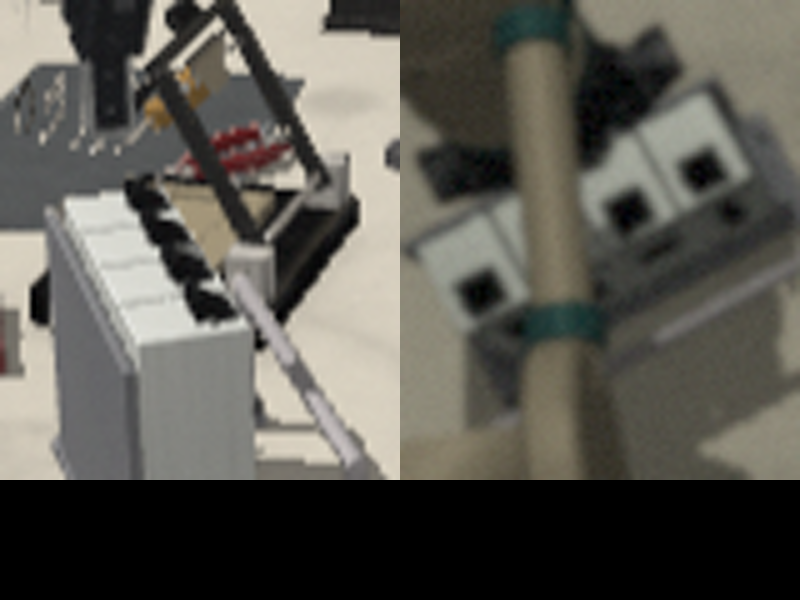

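The side view shows the shut fingertip at about (110,130), above the tops behind the ramps. I'm lowering it carefully.

step_arm(
  increments=[
    {"grip": 0, "delta_pos": [0, 0, -0.015], "twist": 0},
    {"grip": 0, "delta_pos": [0, 0, -0.015], "twist": 0},
    {"grip": 0, "delta_pos": [0, 0, -0.01], "twist": 0},
    {"grip": 0, "delta_pos": [0, 0, -0.006], "twist": 0},
    {"grip": 0, "delta_pos": [0, 0, -0.002], "twist": 0},
    {"grip": 0, "delta_pos": [0, 0, 0], "twist": 0},
    {"grip": 0, "delta_pos": [0, 0, 0], "twist": 0},
  ],
)

```text
clock: 2.28
position: [0.604, 0.1965, 0.154]
ee_rot: [0.682, -0.187, 0.681, 0.188]
contact_force: [0.7, 0.1, 0.6]
width: -0.0001
```

step_arm(
  increments=[
    {"grip": 0, "delta_pos": [0, 0, -0.001], "twist": 0},
    {"grip": 0, "delta_pos": [0, 0, -0.001], "twist": 0},
    {"grip": 0, "delta_pos": [0, 0, 0], "twist": 0},
    {"grip": 0, "delta_pos": [0, 0, 0], "twist": 0},
  ],
)

```text
clock: 2.62
position: [0.6038, 0.1961, 0.1515]
ee_rot: [0.682, -0.187, 0.682, 0.187]
contact_force: [-0.5, 0.1, 0.9]
width: 0.0001
```

step_arm(
  increments=[
    {"grip": 0, "delta_pos": [0, 0, -0.0015], "twist": 0},
    {"grip": 0, "delta_pos": [-0.003, -0.0018, -0.0005], "twist": 0},
    {"grip": 0, "delta_pos": [-0.003, -0.0018, 0.0], "twist": 0},
    {"grip": 0, "delta_pos": [-0.003, -0.0018, 0.0008], "twist": 0},
  ],
)

```text
clock: 2.95
position: [0.5942, 0.1905, 0.1499]
ee_rot: [0.682, -0.187, 0.682, 0.187]
contact_force: [0.2, -0.8, 0.1]
width: -0.0003
```

step_arm(
  increments=[
    {"grip": 0, "delta_pos": [-0.003, -0.0018, 0.0008], "twist": 0},
    {"grip": 0, "delta_pos": [-0.003, -0.0018, 0.0008], "twist": 0},
  ],
)

```text
clock: 3.12
position: [0.5883, 0.1869, 0.1518]
ee_rot: [0.682, -0.187, 0.682, 0.187]
contact_force: [0.0, -0.7, -0.8]
width: -0.0002
```

Run:
```python
from h import *
S=cam('side')
cv2.imwrite('pics/c4.png',cv2.resize(S[0]['img'][225:345,255:345,::-1],(450,600),interpolation=2))
```

```text
(no output)
```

View pics/c4.png

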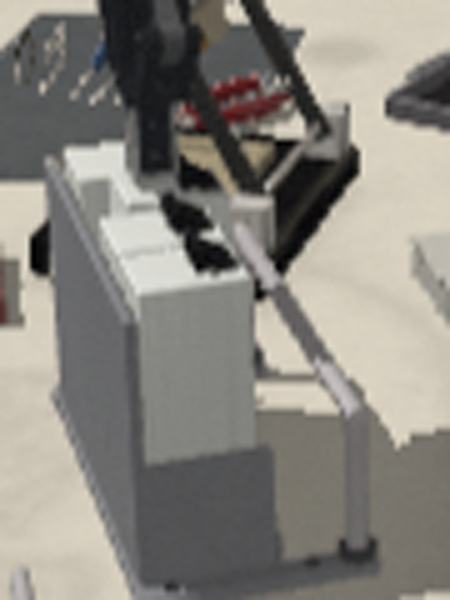

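The round case is tipping: a gap shows behind it at about (95,190) and the neighbours still stand. I'll keep pulling.

step_arm(
  increments=[
    {"grip": 0, "delta_pos": [-0.0031, -0.0018, 0.0004], "twist": 0},
    {"grip": 0, "delta_pos": [-0.0031, -0.0018, 0.0004], "twist": 0},
    {"grip": 0, "delta_pos": [-0.0031, -0.0018, 0.0003], "twist": 0},
    {"grip": 0, "delta_pos": [-0.0031, -0.0019, 0.0003], "twist": 0},
    {"grip": 0, "delta_pos": [-0.0031, -0.0018, 0.0003], "twist": 0},
    {"grip": 0, "delta_pos": [-0.0031, -0.0019, 0.0002], "twist": 0},
    {"grip": 0, "delta_pos": [-0.0031, -0.0018, 0.0002], "twist": 0},
    {"grip": 0, "delta_pos": [-0.0031, -0.0019, 0.0001], "twist": 0},
  ],
)

```text
clock: 3.83
position: [0.5636, 0.1722, 0.1539]
ee_rot: [0.682, -0.187, 0.682, 0.187]
contact_force: [-0.4, 0.3, -0.6]
width: 0.0002
```

step_arm(
  increments=[
    {"grip": 0, "delta_pos": [-0.0031, -0.0018, 0], "twist": 0},
    {"grip": 0, "delta_pos": [-0.0031, -0.0019, -0.0002], "twist": 0},
    {"grip": 0, "delta_pos": [-0.0031, -0.0018, -0.0003], "twist": 0},
    {"grip": 0, "delta_pos": [-0.0031, -0.0019, -0.0003], "twist": 0},
    {"grip": 0, "delta_pos": [-0.0031, -0.0018, -0.0003], "twist": 0},
  ],
)

```text
clock: 4.25
position: [0.548, 0.163, 0.1528]
ee_rot: [0.682, -0.187, 0.682, 0.187]
contact_force: [-0.6, -1.0, -0.4]
width: -0.0
```

Run:
```python
from h import *
S=cam('side')
cv2.imwrite('pics/c5.png',cv2.resize(S[0]['img'][225:345,255:345,::-1],(450,600),interpolation=2))
```

```text
(no output)
```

View pics/c5.png

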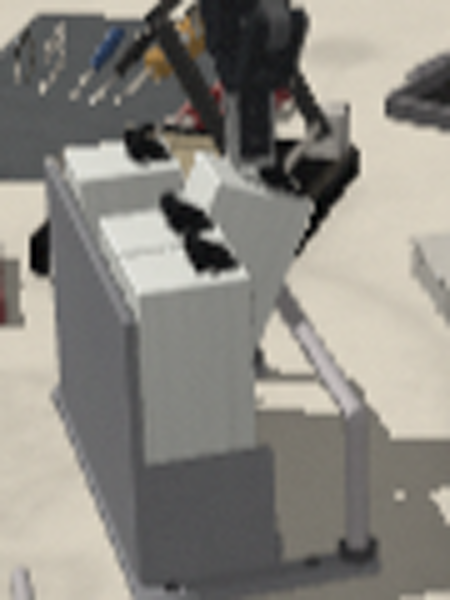

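The case now leans far out over the rail, with its top corner at about (305,200), and the other three are upright. I'll nudge it a little further, then lift and open.

step_arm(
  increments=[
    {"grip": 0, "delta_pos": [-0.0022, -0.0013, 0], "twist": 0},
    {"grip": 0, "delta_pos": [-0.0022, -0.0013, 0], "twist": 0},
    {"grip": 0, "delta_pos": [0, 0, 0], "twist": 0},
    {"grip": 0, "delta_pos": [0.002, 0.001, 0.012], "twist": 0},
    {"grip": 0, "delta_pos": [0.003, 0.002, 0.02], "twist": 0},
    {"grip": 1, "delta_pos": [0, 0, 0.01], "twist": 0},
    {"grip": 1, "delta_pos": [0, 0, 0], "twist": 0},
    {"grip": 1, "delta_pos": [0, 0, 0], "twist": 0},
    {"grip": 1, "delta_pos": [0, 0, 0], "twist": 0},
    {"grip": 1, "delta_pos": [0, 0, 0], "twist": 0},
  ],
)

```text
clock: 5.13
position: [0.5482, 0.1634, 0.1937]
ee_rot: [0.681, -0.187, 0.683, 0.187]
contact_force: [0.3, 0.6, -0.4]
width: 0.0605
```

Run:
```python
from h import *
s=manip.get_state();p=s['position'];d=(p[:2]-[.5937,.1897])*1000
print(p,s['width'],'case x,y',d@[.86,.5106],d@[-.5106,.86])
S=cam('side')
cv2.imwrite('pics/c6.png',cv2.resize(S[0]['img'][215:335,255:345,::-1],(450,600),interpolation=2))
```

```text
[0.54819161 0.16343816 0.19374626] 0.06049368251498554 case x,y -52.546515220192575 0.6514016918505883
```

View pics/c6.png

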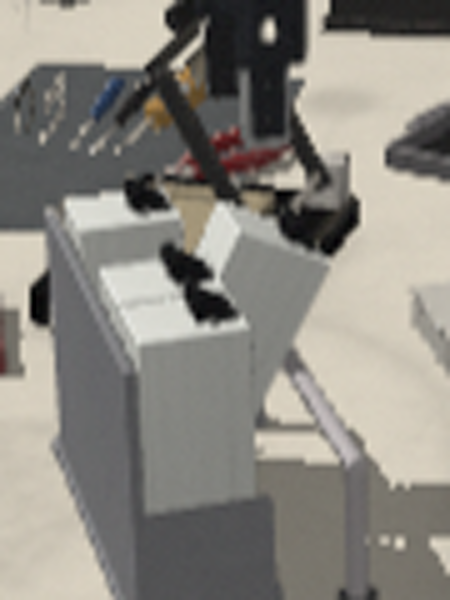

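The case leans on the rail and stays there, with the top corner at (328,265). The gripper is centred over it, so I'm going down with open jaws.

step_arm(
  increments=[
    {"grip": 1, "delta_pos": [0, 0, 0], "twist": 0},
    {"grip": 1, "delta_pos": [0, 0, 0], "twist": 0},
    {"grip": 1, "delta_pos": [0, 0, -0.016], "twist": 0},
    {"grip": 1, "delta_pos": [0, 0, -0.016], "twist": 0},
    {"grip": 1, "delta_pos": [0, 0, -0.016], "twist": 0},
    {"grip": 1, "delta_pos": [0, 0, -0.016], "twist": 0},
    {"grip": 1, "delta_pos": [0, 0, -0.014], "twist": 0},
    {"grip": 1, "delta_pos": [0, 0, -0.012], "twist": 0},
    {"grip": 1, "delta_pos": [0, 0, -0.008], "twist": 0},
    {"grip": 1, "delta_pos": [0, 0, 0], "twist": 0},
  ],
)

```text
clock: 6.02
position: [0.5477, 0.1634, 0.0949]
ee_rot: [0.68, -0.187, 0.683, 0.188]
contact_force: [-0.8, -0.2, -0.2]
width: 0.0855
```

step_arm(
  force=30,
  increments=[
    {"grip": 0, "delta_pos": [0, 0, 0], "twist": 0},
    {"grip": 0, "delta_pos": [0, 0, 0], "twist": 0},
    {"grip": 0, "delta_pos": [0, 0, 0], "twist": 0},
    {"grip": 0, "delta_pos": [0, 0, 0], "twist": 0},
    {"grip": 0, "delta_pos": [0, 0, 0], "twist": 0},
    {"grip": 0, "delta_pos": [0, 0, 0], "twist": 0},
    {"grip": 0, "delta_pos": [0, 0, 0], "twist": 0},
    {"grip": 0, "delta_pos": [0, 0, 0], "twist": 0},
  ],
)

```text
clock: 6.68
position: [0.5496, 0.1638, 0.0977]
ee_rot: [0.682, -0.187, 0.681, 0.187]
contact_force: [-0.6, -0.3, 5.0]
width: 0.0398
```

step_arm(
  increments=[
    {"grip": 0, "delta_pos": [0, 0, 0.004], "twist": 0},
    {"grip": 0, "delta_pos": [0, 0, 0.004], "twist": 0},
    {"grip": 0, "delta_pos": [0, 0, 0.006], "twist": 0},
    {"grip": 0, "delta_pos": [0, 0, 0.006], "twist": 0},
    {"grip": 0, "delta_pos": [0, 0, 0.006], "twist": 0},
    {"grip": 0, "delta_pos": [0, 0, 0.008], "twist": 0},
    {"grip": 0, "delta_pos": [0, 0, 0.008], "twist": 0},
    {"grip": 0, "delta_pos": [0, 0, 0.008], "twist": 0},
  ],
)

```text
clock: 7.35
position: [0.5491, 0.1636, 0.1478]
ee_rot: [0.682, -0.187, 0.682, 0.187]
contact_force: [0.2, 0.4, -1.7]
width: 0.0396
```

Run:
```python
from h import *
s=manip.get_state();print(s['contact_force'],s['moment'],s['width'],s['position'])
S=cam('side')
cv2.imwrite('pics/c7.png',cv2.resize(S[0]['img'][195:315,255:345,::-1],(450,600),interpolation=2))
```

```text
[ 0.20239904  0.35011948 -1.74422017] [0.00760091 0.05180224 0.05599954] 0.039587384212843496 [0.54908452 0.16359633 0.1477845 ]
```

View pics/c7.png

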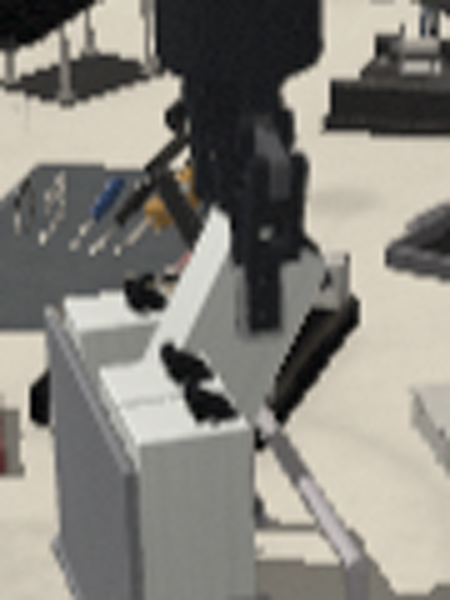

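The case comes up held at its lean angle. The side view shows the gripper on it at (265,240), with its neighbours still standing. I'm lifting clear now, then carrying it over to the tray.

step_arm(
  increments=[
    {"grip": 0, "delta_pos": [0, 0, 0.014], "twist": 0},
    {"grip": 0, "delta_pos": [0, 0, 0.016], "twist": 0},
    {"grip": 0, "delta_pos": [0, 0, 0.018], "twist": 0},
    {"grip": 0, "delta_pos": [0, 0, 0.018], "twist": 0},
    {"grip": 0, "delta_pos": [0, 0, 0.018], "twist": 0},
    {"grip": 0, "delta_pos": [0, 0, 0.018], "twist": 0},
    {"grip": 0, "delta_pos": [-0.01, 0, 0.016], "twist": 0},
    {"grip": 0, "delta_pos": [-0.014, -0.005, 0.012], "twist": 0},
    {"grip": 0, "delta_pos": [-0.018, -0.008, 0], "twist": 0},
    {"grip": 0, "delta_pos": [-0.018, -0.01, 0], "twist": 0},
  ],
)

```text
clock: 8.23
position: [0.489, 0.1408, 0.278]
ee_rot: [0.683, -0.188, 0.681, 0.188]
contact_force: [0.8, -1.0, -3.2]
width: 0.0398
```

step_arm(
  increments=[
    {"grip": 0, "delta_pos": [-0.018, -0.012, 0], "twist": -2},
    {"grip": 0, "delta_pos": [-0.014, -0.016, 0], "twist": -2},
    {"grip": 0, "delta_pos": [-0.008, -0.02, 0], "twist": -3},
    {"grip": 0, "delta_pos": [0, -0.02, 0], "twist": -3},
    {"grip": 0, "delta_pos": [0, -0.022, 0], "twist": -3},
    {"grip": 0, "delta_pos": [0, -0.022, 0], "twist": -3},
    {"grip": 0, "delta_pos": [0, -0.022, 0], "twist": -3},
    {"grip": 0, "delta_pos": [0, -0.022, 0], "twist": -3},
    {"grip": 0, "delta_pos": [0, -0.022, 0], "twist": -3},
    {"grip": 0, "delta_pos": [0, -0.022, 0], "twist": -3},
  ],
)

```text
clock: 9.07
position: [0.4487, -0.0604, 0.2772]
ee_rot: [0.707, -0.016, 0.707, 0.016]
contact_force: [0.1, 0.5, -2.7]
width: 0.0397
```

step_arm(
  increments=[
    {"grip": 0, "delta_pos": [0, -0.022, 0], "twist": -3},
    {"grip": 0, "delta_pos": [0, -0.022, 0], "twist": -3},
    {"grip": 0, "delta_pos": [0, -0.022, 0], "twist": -3},
    {"grip": 0, "delta_pos": [0, -0.022, 0], "twist": -3},
    {"grip": 0, "delta_pos": [0, -0.022, 0], "twist": -3},
    {"grip": 0, "delta_pos": [0, -0.022, 0], "twist": -3},
    {"grip": 0, "delta_pos": [0, -0.022, 0], "twist": -3},
    {"grip": 0, "delta_pos": [0, -0.022, 0], "twist": -1.2},
    {"grip": 0, "delta_pos": [0, -0.016, 0], "twist": 0},
    {"grip": 0, "delta_pos": [0, -0.01, 0], "twist": 0},
  ],
)

```text
clock: 9.9
position: [0.4489, -0.2633, 0.2769]
ee_rot: [0.697, 0.12, 0.697, -0.12]
contact_force: [0.3, -0.4, -2.0]
width: 0.0395
```

Run:
```python
from h import *
from scipy.spatial.transform import Rotation as R
s=manip.get_state();q=s['ee_rot'];M=R.from_quat([q[1],q[2],q[3],q[0]]).as_matrix()
print(s['position'],s['qpos'],s['contact_force'],s['moment'],s['width'],'yaw y',np.degrees(np.arctan2(M[1,1],M[0,1])))
S=cam('side');T=cam('top')
m=np.zeros((600,800,3),np.uint8)
m[:540,:450]=cv2.resize(S[0]['img'][155:263,320:410,::-1],(450,540),interpolation=2)
m[:480,460:800]=cv2.resize(T[0]['img'][225:321,380:448,::-1],(340,480),interpolation=2)
cv2.imwrite('pics/c8.png',m)
```

```text
[ 0.44886986 -0.26325995  0.27694513] [-6.63790675e-01  1.69518415e-01  1.53506227e+00 -5.76086890e-04
  1.43635805e+00 -1.89328401e+00] [ 0.2605503  -0.38010834 -1.9643547 ] [0.03654446 0.05449378 0.02249971] 0.039531277851037765 yaw y 70.44918324006609
```

View pics/c8.png

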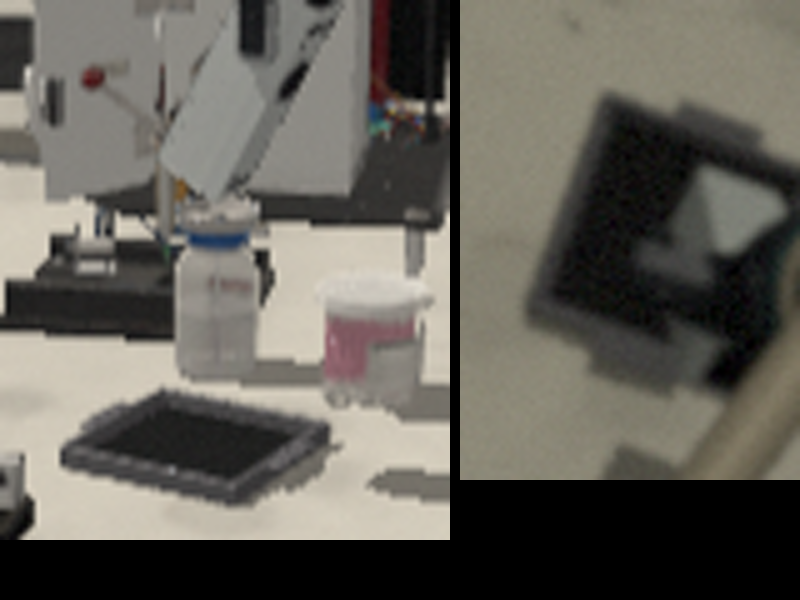

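The case hangs tilted about 0.5 rad in the grip, with the round window visible at (295,75). The tray is empty below it and the bottle and tub are clear. Next I lower it so the foot touches inside the tray.

step_arm(
  increments=[
    {"grip": 0, "delta_pos": [0, -0.01, 0], "twist": 0},
    {"grip": 0, "delta_pos": [0, -0.01, -0.01], "twist": 0},
    {"grip": 0, "delta_pos": [0, -0.008, -0.02], "twist": 0},
    {"grip": 0, "delta_pos": [0, 0, -0.025], "twist": 0},
    {"grip": 0, "delta_pos": [0, 0, -0.025], "twist": 0},
    {"grip": 0, "delta_pos": [0, 0, -0.025], "twist": 0},
    {"grip": 0, "delta_pos": [0, 0, -0.025], "twist": 0},
    {"grip": 0, "delta_pos": [0, 0, -0.02], "twist": 0},
    {"grip": 0, "delta_pos": [0, 0, -0.01], "twist": 0},
    {"grip": 0, "delta_pos": [0, 0, 0], "twist": 0},
  ],
)

```text
clock: 10.83
position: [0.4475, -0.2879, 0.1141]
ee_rot: [0.695, 0.12, 0.699, -0.118]
contact_force: [-0.0, -0.2, -3.3]
width: 0.04
```

step_arm(
  increments=[
    {"grip": 0, "delta_pos": [0, 0, -0.004], "twist": 0},
    {"grip": 0, "delta_pos": [0, 0, -0.003], "twist": 0},
    {"grip": 0, "delta_pos": [0, 0, -0.002], "twist": 0},
    {"grip": 0, "delta_pos": [0, 0, -0.001], "twist": 0},
  ],
)

```text
clock: 11.17
position: [0.4495, -0.2897, 0.1075]
ee_rot: [0.697, 0.119, 0.696, -0.12]
contact_force: [0.5, 0.4, -3.7]
width: 0.0395
```

step_arm(
  increments=[
    {"grip": 0, "delta_pos": [0, 0, -0.001], "twist": 0},
    {"grip": 0, "delta_pos": [0, 0, -0.001], "twist": 0},
    {"grip": 0, "delta_pos": [0, 0, 0], "twist": 0},
  ],
)

```text
clock: 11.42
position: [0.4491, -0.2894, 0.105]
ee_rot: [0.697, 0.12, 0.697, -0.12]
contact_force: [0.0, -0.2, -2.8]
width: 0.0395
```

step_arm(
  increments=[
    {"grip": 0, "delta_pos": [0, 0, -0.0015], "twist": 0},
    {"grip": 0, "delta_pos": [0, 0, -0.0015], "twist": 0},
    {"grip": 0, "delta_pos": [0, 0, -0.0015], "twist": 0},
    {"grip": 0, "delta_pos": [0, 0, 0], "twist": 0},
  ],
)

```text
clock: 11.75
position: [0.4488, -0.2892, 0.0999]
ee_rot: [0.697, 0.12, 0.697, -0.119]
contact_force: [1.4, 0.2, -2.9]
width: 0.0396
```

step_arm(
  increments=[
    {"grip": 0, "delta_pos": [0, 0, -0.0015], "twist": 0},
    {"grip": 0, "delta_pos": [0, 0, -0.0015], "twist": 0},
    {"grip": 0, "delta_pos": [0, 0, 0], "twist": 0},
  ],
)

```text
clock: 12.0
position: [0.4488, -0.2892, 0.097]
ee_rot: [0.697, 0.12, 0.697, -0.119]
contact_force: [0.1, 0.0, -1.4]
width: 0.0393
```

step_arm(
  increments=[
    {"grip": 0, "delta_pos": [0, 0, -0.0015], "twist": 0},
    {"grip": 0, "delta_pos": [0, 0, -0.001], "twist": 0},
    {"grip": 0, "delta_pos": [0, 0, 0], "twist": 0},
  ],
)

```text
clock: 12.25
position: [0.4491, -0.2895, 0.0958]
ee_rot: [0.697, 0.119, 0.697, -0.12]
contact_force: [-2.3, 0.9, 3.9]
width: 0.0394
```

Contact at the expected height. Now I'll right the case about its foot, following the arc with light grip.

step_arm(
  force=20,
  increments=[
    {"grip": 0, "delta_pos": [0, 0, 0], "twist": 0},
    {"grip": 0, "delta_pos": [0.0034, -0.0012, 0.0008], "twist": 0},
    {"grip": 0, "delta_pos": [0.0034, -0.0012, 0.0008], "twist": 0},
    {"grip": 0, "delta_pos": [0.0034, -0.0012, 0.0006], "twist": 0},
    {"grip": 0, "delta_pos": [0.0034, -0.0012, 0.0005], "twist": 0},
  ],
)

```text
clock: 12.67
position: [0.4633, -0.2944, 0.0971]
ee_rot: [0.697, 0.12, 0.697, -0.12]
contact_force: [-0.5, -0.3, -0.7]
width: 0.0399
```

step_arm(
  increments=[
    {"grip": 0, "delta_pos": [0.0034, -0.0012, 0.0004], "twist": 0},
    {"grip": 0, "delta_pos": [0.0034, -0.0012, 0.0003], "twist": 0},
    {"grip": 0, "delta_pos": [0.0034, -0.0012, 0.0002], "twist": 0},
    {"grip": 0, "delta_pos": [0.0034, -0.0012, 0.0], "twist": 0},
  ],
)

```text
clock: 13.0
position: [0.4766, -0.2991, 0.0983]
ee_rot: [0.697, 0.12, 0.697, -0.119]
contact_force: [0.3, 0.6, -3.6]
width: 0.0399
```

Run:
```python
from h import *
s=manip.get_state();print(s['position'],s['contact_force'],s['moment'],s['width'])
S=cam('side')
m=cv2.resize(S[0]['img'][175:265,325:405,::-1],(480,540),interpolation=2)
cv2.imwrite('pics/c9.png',m)
```

```text
[ 0.47664595 -0.29909576  0.09828046] [ 0.33957026  0.55816048 -3.60551564] [ 0.00837099  0.06504395 -0.01848448] 0.03989750718230325
```

View pics/c9.png

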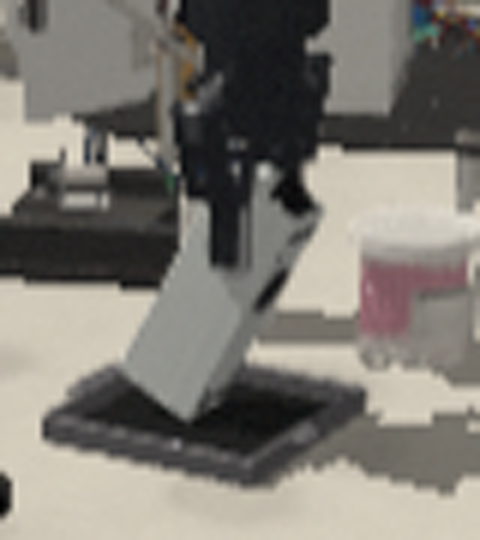

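The foot slid along the floor and the case did not turn in the pads: it is still tilted, with its lower corner at (190,415) in the tray. I'll back off, press more firmly, and drag in small steps while watching the force.

step_arm(
  increments=[
    {"grip": 0, "delta_pos": [0, 0, 0.004], "twist": 0},
    {"grip": 0, "delta_pos": [-0.012, 0.0043, 0], "twist": 0},
    {"grip": 0, "delta_pos": [-0.013, 0.0045, 0], "twist": 0},
    {"grip": 0, "delta_pos": [-0.012, 0.0042, 0], "twist": 0},
    {"grip": 0, "delta_pos": [0, 0, -0.003], "twist": 0},
    {"grip": 0, "delta_pos": [0, 0, -0.002], "twist": 0},
    {"grip": 0, "delta_pos": [0, 0, -0.001], "twist": 0},
    {"grip": 0, "delta_pos": [0, 0, 0], "twist": 0},
  ],
)

```text
clock: 13.72
position: [0.4399, -0.2864, 0.0963]
ee_rot: [0.697, 0.119, 0.697, -0.12]
contact_force: [0.6, -0.2, -2.7]
width: 0.0401
```

step_arm(
  increments=[
    {"grip": 0, "delta_pos": [0, 0, -0.001], "twist": 0},
    {"grip": 0, "delta_pos": [0, 0, -0.001], "twist": 0},
    {"grip": 0, "delta_pos": [0, 0, 0], "twist": 0},
  ],
)

```text
clock: 13.97
position: [0.44, -0.2865, 0.0958]
ee_rot: [0.697, 0.119, 0.696, -0.12]
contact_force: [-1.3, 0.9, 7.0]
width: 0.0397
```

step_arm(
  increments=[
    {"grip": 0, "delta_pos": [0.003, -0.001, 0], "twist": 0},
    {"grip": 0, "delta_pos": [0.003, -0.001, 0], "twist": 0},
  ],
)

```text
clock: 14.13
position: [0.4445, -0.288, 0.0963]
ee_rot: [0.696, 0.119, 0.698, -0.119]
contact_force: [-5.6, 1.5, 14.6]
width: 0.0398
```

step_arm(
  increments=[
    {"grip": 0, "delta_pos": [0.003, -0.001, 0], "twist": 0},
  ],
)

```text
clock: 14.22
position: [0.4478, -0.2892, 0.0966]
ee_rot: [0.697, 0.119, 0.697, -0.12]
contact_force: [-4.9, 1.6, 14.3]
width: 0.0397
```

step_arm(
  increments=[
    {"grip": 0, "delta_pos": [0.003, -0.001, 0], "twist": 0},
    {"grip": 0, "delta_pos": [0.003, -0.001, 0], "twist": 0},
  ],
)

```text
clock: 14.38
position: [0.4544, -0.2915, 0.097]
ee_rot: [0.697, 0.119, 0.697, -0.12]
contact_force: [-4.6, 2.3, 14.8]
width: 0.0398
```

step_arm(
  increments=[
    {"grip": 0, "delta_pos": [0.003, -0.001, 0], "twist": 0},
    {"grip": 0, "delta_pos": [0.003, -0.001, 0], "twist": 0},
  ],
)

```text
clock: 14.55
position: [0.4611, -0.2938, 0.0971]
ee_rot: [0.698, 0.119, 0.696, -0.12]
contact_force: [-3.8, 1.7, 13.5]
width: 0.0399
```

```bash
cat > tilt.py <<'E'
from h import *
# lowest grey-case pixels in side view: measure case silhouette edges against the dark tray / background
S=cam('side');im=S[0]['img'];s=manip.get_state();print(s['clock'],s['position'],s['contact_force'],s['moment'])
hsv=cv2.cvtColor(im,cv2.COLOR_RGB2HSV)
sub=im[195:262,330:400].astype(int)
for v in range(205,258,4):
    print(v,' '.join('%3d'%x for x in im[v,340:384:2].min(1)))
E
python3 tilt.py
```

```text
14.6 [ 0.46209186 -0.29419436  0.09713458] [-0.41139482  0.88713851 11.25971516] [0.40022034 0.36424778 0.06993541]
205  87  73  33  32  32  33  40  40 124 142  21  29  29  23  65  30 130  97  11  15 151 186
209 108 126  68  66  67  66  61  55 139 140 108  63  24  26  25  28 123 120 102  46  50 116
213  41  42  47  48  59  52  56  68 131 133 132 137  86  27  28  92 121 122 124  97  68 124
217  32  33  30  31  34  31  32  50 133 139 140 146  85  25  30  92 122 121 121 111 120 187
221  33  33  33  32  32  38  43  56 130 126 143 144 136 106  82  99 119 120  90  21 186 187
225 186 185 185 185 184 185 184 181 133 137 143 143 145 144 121 119 121 101  18 141 189 188
229 183 184 184 187 187 188 187 186 120 140 142 143 140 141 140 120 119 109 113 105 105 104
233 187 186 187 188 186 152  74 113 143 144 142 143 141 142 139 139 110 111 187 187 187 187
237 124  99  73  58  57  50  31  47 142 143 145 141 141 139 141 112 109  99 132 154 157 174
241  56  54  34  29  28  28  30 119 148 143 143 141 142 141 124 110  87  34  43  59  66  88
245  80  56  36  30  30  28  32  32  28  19  62 123 140 139  79  91  17  31  56  57  57  68
249  71  72  72  70  70  70  91 131  72  79  61  27  28  32  50  77  56  56  70 101  98  98
253 189 186 188 186 186 167 133 131  74  66  67  69  71  71  56  68  90 145 180 146 179 177
257 187 186 185 186 185 185 178 168 172 175 173 172 171 174 172 170 174 177 184 186 187 189
```

Run:
```python
from h import *
S=cam('side');s=manip.get_state();p=s['position']
x=np.array([.943,-.334,0]);y=np.array([.334,.943,0]);z=np.array([0,0,1.])
for th in np.arange(0,.51,.1):
    G=p+[0,0,.019]
    f=lambda a,b,c:np.round(proj(S,G+ (a*np.cos(th)-(c-.110)*np.sin(th))*x+b*y+(a*np.sin(th)+(c-.110)*np.cos(th))*z),1)
    print(round(th,1),'backbottom',f(.025,.02,0),'back z80',f(.025,.02,.08),'frontbottom',f(-.025,.02,0))
```

```text
0.0 backbottom [360.6 247.6] back z80 [360.9 224.4] frontbottom [374.3 250.6]
0.1 backbottom [357.7 246.1] back z80 [360.1 223.4] frontbottom [371.2 250.4]
0.2 backbottom [355.  244.3] back z80 [359.4 222.4] frontbottom [368.1 250. ]
0.3 backbottom [352.3 242.2] back z80 [358.8 221.4] frontbottom [365.1 249.2]
0.4 backbottom [349.8 240. ] back z80 [358.3 220.3] frontbottom [362.  248.2]
0.5 backbottom [347.5 237.5] back z80 [357.9 219.1] frontbottom [359.1 246.8]
```

The corners at (355,243) and (367,248) put the tilt at about 0.22 rad, so it is turning upright. I'll continue.

step_arm(
  increments=[
    {"grip": 0, "delta_pos": [0.0028, -0.001, 0], "twist": 0},
    {"grip": 0, "delta_pos": [0.0028, -0.001, 0], "twist": 0},
    {"grip": 0, "delta_pos": [0.0028, -0.001, -0.0002], "twist": 0},
    {"grip": 0, "delta_pos": [0.0028, -0.001, -0.0003], "twist": 0},
  ],
)

```text
clock: 14.98
position: [0.4727, -0.2979, 0.0964]
ee_rot: [0.698, 0.119, 0.696, -0.12]
contact_force: [-1.7, 1.4, 11.1]
width: 0.04
```

step_arm(
  increments=[
    {"grip": 0, "delta_pos": [0.0028, -0.001, -0.0003], "twist": 0},
    {"grip": 0, "delta_pos": [0.0028, -0.001, -0.0003], "twist": 0},
  ],
)

```text
clock: 15.15
position: [0.4783, -0.2999, 0.0956]
ee_rot: [0.698, 0.119, 0.696, -0.12]
contact_force: [-1.4, 0.7, 9.2]
width: 0.0394
```

```bash
python3 tilt.py
python3 - <<'E'
from h import *
S=cam('side');s=manip.get_state();p=s['position']
x=np.array([.943,-.334,0]);y=np.array([.334,.943,0]);z=np.array([0,0,1.])
for th in (-.1,0,.1,.2):
    G=p+[0,0,.019]
    f=lambda a,b,c:np.round(proj(S,G+ (a*np.cos(th)-(c-.110)*np.sin(th))*x+b*y+(a*np.sin(th)+(c-.110)*np.cos(th))*z),1)
    print(round(th,1),'backbottom',f(.025,.02,0),'back z80',f(.025,.02,.08),'frontbottom',f(-.025,.02,0))
E
```

```text
15.2 [ 0.47905331 -0.30016763  0.09551737] [-0.51772398  0.68090235  8.60241672] [ 0.26636973  0.23903626 -0.01314316]
205  88  73  35  33  34  32  41  38  25  76  23  33  34  39  51  14  17  23 138 172 185 186
209 110 127  66  66  69  67  60  52 101 103  25  24  22  78 124 124 125 113  88 184 184 183
213  40  46  46  45  59  53  59  69 134 143  29  26  63  93 122 122 116 113 109 182 182 186
217  34  34  33  35  34  34  30  51 134 142  29  29  79  92 121 121 114  91 143 187 189 187
221  34  33  33  35  35  40  44  56 145 144 131 104 101 108 120 122  28  21 185 185 187 187
225 184 185 185 185 185 185 183 182 142 145 143 141 122 119 121 112  45 111 187 187 187 188
229 185 184 184 187 187 187 186 184 143 143 144 143 143 126 121 112 115 111 104 106 105 105
233 186 185 187 188 187 152  74 125 143 142 143 142 142 140 125 111 113 186 187 188 187 187
237 124  98  74  58  56  51  33 121 144 143 143 143 141 142 114 112 113 111 132 157 158 174
241  57  57  33  27  30  32  35 141 144 143 141 143 141 140  84 101  59  32  41  58  63  57
245  78  56  39  28  31  28  29  31  27  86 115 147 140 130  90  91  17  29  59  54  56  67
249  71  71  72  69  71  70  90 132  73  79  60  30  32  27  50  77  57  54  70 101 100  97
253 187 187 187 188 188 167 134 131  73  65  68  66  69  71  54  67  89 143 179 148 180 177
257 186 186 186 186 187 186 179 168 175 175 174 172 172 173 171 173 175 177 185 188 186 188
-0.1 backbottom [358.8 248.2] back z80 [356.9 224.8] frontbottom [372.4 249.7]
0 backbottom [355.9 247. ] back z80 [356.1 223.9] frontbottom [369.4 249.9]
0.1 backbottom [353.  245.5] back z80 [355.3 223. ] frontbottom [366.3 249.8]
0.2 backbottom [350.3 243.7] back z80 [354.6 222. ] frontbottom [363.3 249.4]
```

Tilt is now about 0.08 rad. I'll finish the arc.

step_arm(
  increments=[
    {"grip": 0, "delta_pos": [0.0028, -0.001, -0.0003], "twist": 0},
    {"grip": 0, "delta_pos": [0.0028, -0.001, -0.0003], "twist": 0},
    {"grip": 0, "delta_pos": [0.0019, -0.0007, -0.0003], "twist": 0},
    {"grip": 0, "delta_pos": [0, 0, 0], "twist": 0},
  ],
)

```text
clock: 15.58
position: [0.4861, -0.3026, 0.0942]
ee_rot: [0.698, 0.119, 0.696, -0.12]
contact_force: [-1.2, 0.2, 7.6]
width: 0.0398
```

```bash
python3 tilt.py|sed -n '1p;6,13p'
python3 - <<'E'
from h import *
S=cam('side');im=S[0]['img'];s=manip.get_state();p=s['position']
x=np.array([.943,-.334,0]);y=np.array([.334,.943,0]);z=np.array([0,0,1.])
for th in (-.1,0,.1,.2):
    G=p+[0,0,.019]
    f=lambda a,b,c:np.round(proj(S,G+ (a*np.cos(th)-(c-.110)*np.sin(th))*x+b*y+(a*np.sin(th)+(c-.110)*np.cos(th))*z),1)
    print(round(th,1),'backbottom',f(.025,.02,0),'back z80',f(.025,.02,.08),'frontbottom',f(-.025,.02,0),f(-.025,.02,.08))
# bottom edge of the bright side face (subpixel, level 85) and left/right edges
g=cv2.GaussianBlur(im.min(2),(3,3),0).astype(float)
for u in range(354,370,2):
    col=g[236:254,u]; k=np.where((col[:-1]>85)&(col[1:]<=85))[0]
    print(u,[round(236+i+(col[i]-85)/(col[i]-col[i+1]),2) for i in k[:1]],end=' ')
E
```

```text
15.6333 [ 0.48601896 -0.30262743  0.0941994 ] [-0.42555308  1.16497077  5.88359024] [0.18389626 0.31939953 0.03034275]
221  31  33  33  32  31  39  44  58 145 128 104 102 122 121 120  27  17 170 185 187 187 187
225 185 185 185 185 185 184 183 184 143 144 143 121 120 120 119  69 101 187 188 189 188 187
229 184 183 185 185 186 187 188 169 142 142 142 142 117 121 115 112 114 107 106 104 105 105
233 185 184 188 188 186 153  72 131 144 144 142 142 139 130 115 112 120 186 187 188 188 187
237 125  98  76  58  56  51  35 140 144 143 141 144 138 140 113 112 103 110 133 156 158 174
241  57  55  33  31  32  32  36 145 144 143 142 144 142 138 107  95  40  32  43  59  63  56
245  79  57  36  32  31  29  31  33  87 117 129 142 141 128 111  87  17  30  57  54  57  68
249  71  71  73  70  70  70  90 132  72  79  62  33  31  29  50  75  58  56  69 102  97  98
-0.1 backbottom [356.9 248.1] back z80 [354.9 224.8] frontbottom [370.3 249.7] [368.5 225.9]
0 backbottom [353.9 246.9] back z80 [354.1 223.9] frontbottom [367.3 249.9] [367.7 226.6]
0.1 backbottom [351.1 245.4] back z80 [353.3 223. ] frontbottom [364.3 249.8] [366.9 227.1]
0.2 backbottom [348.3 243.7] back z80 [352.6 222. ] frontbottom [361.3 249.3] [365.9 227.5]
354 [np.float64(244.23)] 356 [np.float64(244.9)] 358 [np.float64(245.48)] 360 [np.float64(246.12)] 362 [np.float64(246.61)] 364 [np.float64(247.29)] 366 [np.float64(247.26)] 368 [np.float64(242.45)]
```

step_arm(
  increments=[
    {"grip": 0, "delta_pos": [0.0028, -0.001, -0.0005], "twist": 0},
    {"grip": 0, "delta_pos": [0.0028, -0.001, -0.0005], "twist": 0},
    {"grip": 0, "delta_pos": [0.001, -0.0004, -0.0003], "twist": 0},
    {"grip": 0, "delta_pos": [0, 0, 0], "twist": 0},
  ],
)

```text
clock: 16.02
position: [0.4924, -0.3049, 0.0926]
ee_rot: [0.698, 0.119, 0.696, -0.12]
contact_force: [-0.5, -0.5, 5.7]
width: 0.0397
```

```bash
cat > t2.py <<'E'
from h import *
S=cam('side');im=S[0]['img'];s=manip.get_state();p=s['position']
print(p,s['contact_force'],s['moment'])
g=cv2.GaussianBlur(im.min(2),(3,3),0).astype(float)
us=np.arange(354,365);vs=[]
for u in us:
    col=g[238:254,u]; k=np.where((col[:-1]>85)&(col[1:]<=85))[0][0]
    vs.append(238+k+(col[k]-85)/(col[k]-col[k+1]))
print('bottom slope',np.polyfit(us,vs,1),np.round(vs,1))
print([ [int(x) for x in im[v,349:358].min(1)] for v in (237,240,243)], [ [int(x) for x in im[v,349:358].min(1)] for v in (211,214,217,226,229)])
x=np.array([.943,-.334,0]);y=np.array([.334,.943,0])
for th in (-.05,0,.05,.1):
    G=p+[0,0,.019]
    f=lambda a,b,c:proj(S,G+ (a*np.cos(th)-(c-.110)*np.sin(th))*x+b*y+np.array([0,0,(a*np.sin(th)+(c-.110)*np.cos(th))]))
    A,B,C=f(.025,.02,0),f(.025,.02,.11),f(-.025,.02,0);print(th,'slope',(C-A)[1]/(C-A)[0],'left du',(B-A)[0],A,C)
E
python3 t2.py
```

```text
[ 0.49242502 -0.30489831  0.09261488] [-0.83660018  0.72346043  6.80118447] [0.1675143  0.29765003 0.02723378]
bottom slope [  0.23953835 160.25606189] [245.1 245.3 245.5 245.7 246.  246.3 246.4 246.7 247.  247.3 247.4]
[[48, 53, 34, 38, 97, 143, 144, 142, 144], [28, 32, 29, 36, 93, 144, 145, 145, 143], [30, 33, 30, 44, 121, 145, 144, 143, 144]] [[68, 65, 49, 33, 53, 143, 56, 27, 24], [31, 36, 38, 36, 54, 140, 59, 32, 27], [32, 32, 34, 34, 51, 140, 57, 27, 25], [186, 185, 185, 185, 178, 142, 145, 142, 144], [186, 187, 186, 187, 180, 143, 143, 142, 144]]
-0.05 slope 0.1686698323887672 left du -1.3060053078485225 [353.57488617 247.59088866] [366.96478836 249.84936122]
0 slope 0.22178552299020593 left du 0.1400376074186056 [352.12205364 246.95519835] [365.4715511  249.91592363]
0.05 slope 0.27505430591118274 left du 1.5818248749556574 [350.69032709 246.24786186] [363.96896852 249.90020936]
0.1 slope 0.32873428454781894 left du 3.0162423448558116 [349.28281195 245.47077327] [362.46062965 249.80277374]
```

Bottom edge slope 0.24 against 0.22 expected when flat, so it is essentially upright. One last small nudge, relieve the press, then open slowly and rise.

step_arm(
  increments=[
    {"grip": 0, "delta_pos": [0.0014, -0.0005, -0.0002], "twist": 0},
    {"grip": 0, "delta_pos": [0, 0, 0.0007], "twist": 0},
    {"grip": 0, "delta_pos": [0, 0, 0.0006], "twist": 0},
    {"grip": 0, "delta_pos": [0, 0, 0], "twist": 0},
    {"grip": 0.55, "delta_pos": [0, 0, 0], "twist": 0},
    {"grip": 0.65, "delta_pos": [0, 0, 0], "twist": 0},
    {"grip": 0.8, "delta_pos": [0, 0, 0], "twist": 0},
    {"grip": 0.9, "delta_pos": [0, 0, 0], "twist": 0},
    {"grip": 0.9, "delta_pos": [0, 0, 0], "twist": 0},
    {"grip": 0.9, "delta_pos": [0, 0, 0], "twist": 0},
  ],
)

```text
clock: 16.9
position: [0.4925, -0.3046, 0.0922]
ee_rot: [0.697, 0.12, 0.697, -0.12]
contact_force: [-0.9, -0.1, 0.4]
width: 0.0771
```

```bash
python3 t2.py
```

```text
[ 0.49250683 -0.30456296  0.0921876 ] [ 0.49059585  1.38682565 -1.2337666 ] [ 0.07084915 -0.00326956  0.06863571]
bottom slope [  0.21755292 168.30034826] [245.3 245.5 245.7 246.  246.3 246.4 246.5 246.8 247.1 247.3 247.4]
[[49, 52, 36, 44, 121, 142, 143, 143, 144], [33, 32, 29, 44, 119, 143, 144, 143, 145], [30, 30, 31, 45, 119, 143, 145, 145, 144]] [[68, 66, 51, 64, 24, 27, 24, 33, 80], [33, 36, 40, 65, 28, 28, 25, 35, 88], [34, 33, 35, 63, 28, 22, 27, 33, 79], [186, 185, 186, 184, 164, 144, 144, 141, 142], [187, 187, 187, 185, 156, 143, 142, 143, 144]]
-0.05 slope 0.16888086548045955 left du -1.3071943830619261 [353.53100028 247.7468635 ] [366.9212077  250.00821332]
0 slope 0.2219922287541232 left du 0.13888005275686055 [352.07812254 247.11088147] [365.42794596 250.07443853]
0.05 slope 0.27525647494052247 left du 1.5807011935684159 [350.64634882 246.40326182] [363.92533631 250.05838911]
0.1 slope 0.32893168141772705 left du 3.015154846425787 [349.23878463 245.62589924] [362.41696784 249.9606212 ]
```

Upright and released (slope 0.218 against 0.222 expected). I'm rising clear and taking the last look.

step_arm(
  increments=[
    {"grip": 0.9, "delta_pos": [0, 0, 0.01], "twist": 0},
    {"grip": 0.9, "delta_pos": [0, 0, 0.015], "twist": 0},
    {"grip": 0.9, "delta_pos": [0, 0, 0.02], "twist": 0},
    {"grip": 0.9, "delta_pos": [0, 0, 0.025], "twist": 0},
    {"grip": 0.9, "delta_pos": [0, 0, 0.03], "twist": 0},
    {"grip": 0.9, "delta_pos": [0, 0, 0.03], "twist": 0},
    {"grip": 0.9, "delta_pos": [0, 0, 0.03], "twist": 0},
    {"grip": 0.9, "delta_pos": [-0.02, 0, 0.01], "twist": 0},
    {"grip": 0.9, "delta_pos": [-0.03, 0.0, 0], "twist": 0},
    {"grip": 0.9, "delta_pos": [-0.03, 0.0, 0], "twist": 0},
  ],
)

```text
clock: 17.78
position: [0.4125, -0.3049, 0.2641]
ee_rot: [0.698, 0.118, 0.696, -0.12]
contact_force: [0.1, -0.3, 0.4]
width: 0.0765
```

step_arm(
  increments=[
    {"grip": 0.9, "delta_pos": [-0.03, 0.02, 0], "twist": 0},
    {"grip": 0.9, "delta_pos": [-0.03, 0.02, 0], "twist": 0},
    {"grip": 0.9, "delta_pos": [-0.02, 0.02, 0], "twist": 0},
    {"grip": 0.9, "delta_pos": [0, 0, 0], "twist": 0},
    {"grip": 0.9, "delta_pos": [0, 0, 0], "twist": 0},
    {"grip": 0.9, "delta_pos": [0, 0, 0], "twist": 0},
  ],
)

```text
clock: 18.28
position: [0.3332, -0.2453, 0.2632]
ee_rot: [0.698, 0.119, 0.696, -0.12]
contact_force: [0.5, 0.2, 0.2]
width: 0.0768
```

Run:
```python
from h import *
print(manip.get_state()['qd'].round(3))
S=cam('side');T=cam('top')
m=np.zeros((600,800,3),np.uint8)
m[:450,:480]=cv2.resize(S[0]['img'][185:335,255:415,::-1],(480,450),interpolation=2)
m[:288,490:800]=cv2.resize(T[0]['img'][190:334,370:525,::-1],(310,288),interpolation=2)
m[300:540,490:800]=cv2.resize(T[0]['img'][190:310,190:345,::-1],(310,240),interpolation=2)
cv2.imwrite('pics/c10.png',m)
```

```text
[ 0.001  0.028 -0.016  0.     0.    -0.   ]
```

View pics/c10.png

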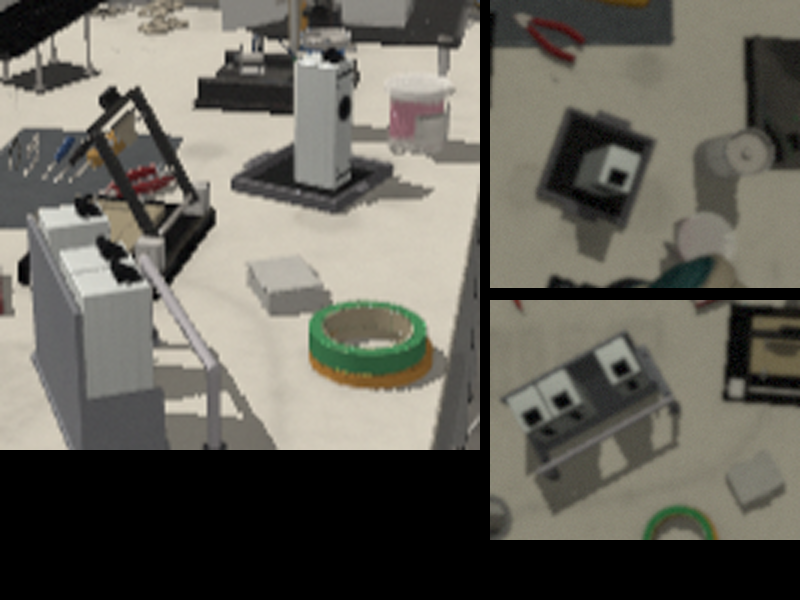

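The round-window case stands upright in the tray at (325,120), and the other three cases stand in the rack. The bottle, tub and parts box look undisturbed. I'm handing the job in.

```bash
python3 -c "
from rig import manip
print(manip.sign_off())"
```

```text
the job is handed in; nothing more can be done
None
```

The round-window case is standing upright and released inside the transfer tray, and I handed the job in at about 18 s of the 67 s allowed.

- **How it went:** I tipped the case onto the rail by its ramp step, gripped its sides and lifted it out still leaning. I set its foot on the tray floor and turned it upright about that foot before opening the gripper. I did not slow the case as it fell the last bit onto the rail.
- **What went wrong on the way:** the first try at turning it upright failed. The foot slid a few centimetres on the tray floor instead of pivoting. I backed off and pressed harder; the measured vertical force reached about 15 N, and the second try worked.
- **Last checks:**
  - After release, the bottom edge of the case matched an upright case in the side view (slope 0.218 against 0.222 expected).
  - The last picture shows it well inside the tray rim and the other three cases upright in the rack.
  - The bottle, cotton-bud tub and parts box look unmoved; I judged these by eye and did not re-measure them.
  - The arm was clear, with contact force readings near zero.
- **No check failed or disagreed at the end.**

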